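# Lock the specimen stage's disc with its sliding bar

## Robot

A 6-joint arm with a two-finger parallel gripper is mounted at the origin on the work surface. World frame = base frame: x ahead of the robot, y to its left, z up, the work surface at z = 0. Lengths are in m, angles in degrees, forces in N, time in s.
With the tool pointing down it reaches from about 0.3 to 0.75 m from the base axis. Payload 8.5 kg.
Tool frame: the origin (TCP) lies midway between the tips of the shut fingers; the grasp point (between the pads) lies 19 mm behind it (env.hold_point_z is the distance from the TCP to the grasp point, in m); z points along the fingers, y is the line along which they close (so a half turn about z gives the same grasp; the last joint's range is limited). The gripper opens to 85 mm and grips with 20 to 120 N. Pads are 22 mm wide; open, the fingers measure 114 mm over their backs; the gripper's body (76 mm by 85 mm) begins 54 mm behind the grasp point. The pads swing forward as they close: fully open they stand 13 mm farther back than shut.
Start: joints at [50.919, 21.807, 74.336, -0, 83.858, -12.336], TCP at [0.248, 0.491, 0.231] pointing down, gripper open.
Joint ranges: [-178.18, 178.18], [-50.72, 133.34], [12.68, 142.11], [-81.47, 261.47], [9.98, 163.14], [-165.26, 165.26]. Speed limits (degrees/s): [136.94, 136.94, 180, 180, 180, 180].

## Interface

Orientations are given as a 3x3 rotation matrix whose columns are the frame's x, y, z axes.
In Python, from rig import observe, get_image, camera_info, env gives the robot as it stands.
- The arm moves only by the tool drive_tool, never from a script. Its arguments are lists of equal length, an entry for each row: "offset": the shift along the tool's x, y, z in units of 40 mm (1.0 is 40 mm), a list of three; "turn": the turn, a rotation vector about the tool's x, y, z in units of 6 degrees (1.0 is 6 degrees), a list of three; "hand": the opening, from 0 (shut) to 1 (fully open). A call has exactly 10 rows; each row shifts and turns the commanded pose from where the row before left it, along the tool's axes as they then stand; what a row does not reach is not made up. A row lasts 1/8 s, in which the tool goes at most 62.5 mm and 10.7 degrees, less where a joint would pass 70% of its speed; a pose out of reach is approached as far as the arm can. A call is refused whole if a number of a shift passes 1 or a number of a turn 1, either way. A call with a gripper value outside its range is refused whole. The fingers move at their own pace and stop on an object; "newtons" is the grip in N (left out, the last holds). Time passes only in rows, so rows that do not move let the fingers close, or fill a call up. It gives the time, the measured TCP pose, the force, the opening and the grip force at its end, in the units of the state.
- observe(): the state, without advancing time (a new reading comes with each control period).
- get_image(name): name is "scene" or "top" or "wrist"; returns the picture (400x640x3 uint8, blue, green, red); there is no depth.
- camera_info(name): a dict with "fx", "fy", "cx", "cy" (pixels), "world_to_cam" (4x4, takes a point from world to camera coordinates). Camera axes: x right, y down, z forward; pixel columns grow to the right and rows downward; lengths in m; the calibration is good to about 2 mm. A picture is of the moment at which its call begins: read the wrist's pose just before it. camera_info takes no time and is no camera call; for the wrist camera it gives the pose at the moment of the call.
- env.close_job(): hands the job in; it is judged then, once.
The state is a dict: "time_s": time; "q": joint angles; "qvel": joint speeds; "joint_efforts": joint torques, N m; "position": TCP position; "tool_rot": TCP orientation; "ft_force": force on the tool from outside, world axes, zero at the start; "wrist_torque": the same for the moment, N m; "grip_width": finger opening in m; "gripper_force": force on a finger pad.
Only numpy, scipy, OpenCV 4.12 (cv2) and the standard library are available. Lean on these libraries where they do the work, as an engineer would, in place of code of your own. Each camera call takes 0.05 s, during which the arm holds its last target. There are 200 camera calls.

## Task

Lock the specimen stage: with the fingertips, push the black peg to turn the disc until its slot lines up with the steel bar, then push the bar by the back of its red tab, through the slot, fully home against the stop in the blue keeper. Only push: do not lift the bar out of its guide, and leave everything else on the stage and table where it stands. Back off when done.

Things in the scene. Friction and masses are not known exactly. Their poses are not given: they have to be found in the camera images.
- stage: fixed white base plate on blue feet, 310 x 170, top 18 above the table. Origin: on the table under the disc's axis. +x: the way the bar is pushed (guide, disc, keeper); +y: 90 degrees counter-clockwise of it; z up. In this frame the plate spans x -200 to 110, y -85 to 85; the open-topped guide (aluminium rails, 16 apart, 36 over all, tops at z 36) runs along y = 0 from x -200 to -50 (lengths in mm)
- lock_disc (a joint): angle of the locking disc (rad) about the vertical; 0: slot in line with bar and keeper; positive is clockwise seen from above. Starts at 0.4 to 1.3, can turn from -0.5 to 1.6. A light drag (about 3 N at the peg) holds it where it is left; no spring
- disc_center (a point): centre of the disc's upper face, 44 above the table. Aluminium disc, 96 dia, with one straight slot right across its middle, open at the top, 18 wide, flaring to 28 at both rims; slot floor yellow, at z 24 (lengths in mm)
- peg_top (a point): centre of the top of the disc's upright black peg: 14 dia, 40 high above the disc (top at z 84), 34 from the disc's axis, square to the slot. With the slot in line it stands on the stage's +y side (lengths in mm)
- lock_bar: loose steel bar lying in the guide: 155 long, 12 wide, 14 high, 0.2 to 0.4 kg. Origin: middle of its underside (24 above the table in the guide); +x points to its nose, which tapers over 14 to 5 wide. A red upright tab stands on its tail end: 30 wide, 10 thick, 40 high, from z 38 to 78 (lengths in mm)
- bar_nose (a point): tip of the bar's nose, half-way up the bar; fully home it meets the stop in the keeper, at stage x 88 (lengths in mm)
- bar_push (a point): centre of the rear face of the red tab, the face to push on, 58 above the table; it faces along the bar's -x, away from the disc (lengths in mm)
- keeper_stop (a point): centre of the stop's face inside the blue keeper, at bar height (31 above the table), at stage x 88, where the nose ends up. The keeper is a fork 44 wide with a flared 17 wide gap, from stage x 53 to 98, top at z 40 (lengths in mm)
- steel_block: steel hardness test block, a disc 42 dia x 12 high, lying on the stage's base beside the guide; origin at its underside. Not to be moved
- brass_block: brass hardness test block, a disc 38 dia x 12 high, lying on the stage's base beside the guide; origin at its underside. Not to be moved
- anvil: small dark steel anvil, 26 dia x 28 high, standing on the stage's base near the keeper; origin at its underside. Not to be moved
- black_pot: black plastic pot, 68 dia x 85 high, open at the top, to the robot's right; origin at its underside. Not to be moved
- driver: screwdriver lying to the robot's right; origin at its underside. Not to be moved
- oil: amber oil bottle, 52 dia x 120 high, to the robot's left; origin at its underside. Not to be moved
- brush: brush lying to the robot's left; origin at its underside. Not to be moved
- parts_tray: shallow grey parts tray, 100 x 150 x 30, beyond the stage; origin at its underside. Not to be moved
Things that resemble listed ones, but are neither listed nor needed, are in the scene too. Several things have the shape of the lock_bar; the one meant has the colours described above.

How it is judged:
By the outcome, as a careful person would: the job done as asked, in the order asked, and still so for the second after the job is handed in, with the robot touching nothing.
It also fails if it takes over 58 s, if anything falls off the work surface, if the arm or the gripper's body presses on something with over 40 N, if the wrist force passes 120 N, or if a joint passes its speed limit or range.

## Working session

There is one attempt and no reset: what is moved stays moved. The work goes in short steps, Python scripts to look and compute and a tool call to move; the robot and the scene stay as the last step left them, time stands still between calls to the robot, and variables do not carry over. Pictures are saved under pics/ and viewed, at most 10 in all, crops included, and the job is handed in when it is done.

Besides the shell and the picture viewer there is one more tool, called after "Request:" by a JSON object that holds its "method" and its "body". drive_tool: Moves the arm, as the interface text tells. Its arguments: {"type":"object","properties":{"offset":{"type":"array"},"turn":{"type":"array"},"hand":{"type":"array"},"newtons":{"type":"number"}},"required":["offset","turn","hand"]}

```bash
mkdir -p pics; python3 - <<'E'
from rig import observe,get_image,camera_info
import cv2
for n in("top","scene"):
    cv2.imwrite(f"pics/{n}0.png",get_image(n))
    c=camera_info(n);print(n,c)
s=observe();print(s)
E
```

```text
top {'fx': 431.0675641366996, 'fy': 431.0675641366996, 'cx': 318.52926023657784, 'cy': 200.3497020595748, 'world_to_cam': array([[-2.88245471e-02, -9.99583935e-01, -1.04976360e-03,
         2.06060762e-02],
       [-9.95440721e-01,  2.88005660e-02, -9.09301834e-02,
         5.49386145e-01],
       [ 9.09225843e-02, -1.57604392e-03, -9.95856716e-01,
         1.21944442e+00],
       [ 0.00000000e+00,  0.00000000e+00,  0.00000000e+00,
         1.00000000e+00]])}
scene {'fx': 436.61307588653654, 'fy': 436.61307588653654, 'cx': 321.1462872637852, 'cy': 210.07622894835512, 'world_to_cam': array([[-0.78889812,  0.61447669, -0.00762647,  0.44720369],
       [ 0.5207034 ,  0.66181321, -0.53932481, -0.25064671],
       [-0.32635523, -0.42944345, -0.84206329,  1.41052681],
       [ 0.        ,  0.        ,  0.        ,  1.        ]])}
{'time_s': 0.1, 'q': array([ 5.09187283e+01,  2.18358407e+01,  7.43794415e+01, -4.92236328e-04,
        8.38566998e+01, -1.23356483e+01]), 'qvel': array([ 0.01091934, -0.11425599, -0.15529696, -0.00620724,  0.03121329,
        0.04878759]), 'joint_efforts': array([ 3.98642616e-03, -4.49222517e+01, -2.31657332e+01, -1.74257120e-04,
        3.67814806e-03, -3.39805274e-05]), 'position': array([0.24735195, 0.49094943, 0.2307913 ]), 'tool_rot': array([[-8.93013636e-01,  4.50028920e-01, -7.85383099e-04],
       [ 4.50029530e-01,  8.93013136e-01, -9.80608718e-04],
       [ 2.60055142e-04, -1.22914254e-03, -9.99999211e-01]]), 'ft_force': array([ 0.24187051,  0.11197641, -0.89209735]), 'wrist_torque': array([ 0.02931321,  0.02591088, -0.06376725]), 'gripper_force': 0.0, 'grip_width': 0.08524842679737207}
```

View pics/top0.png

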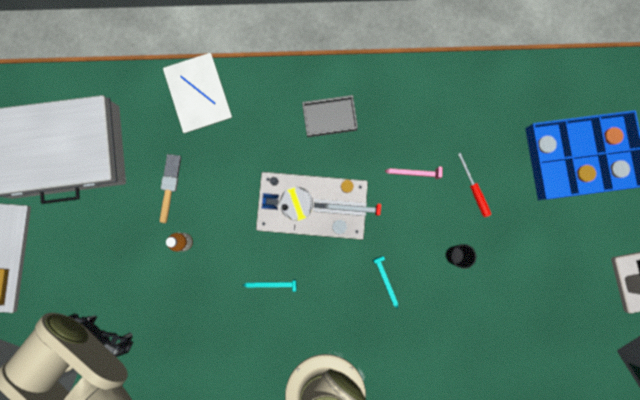

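View pics/scene0.png

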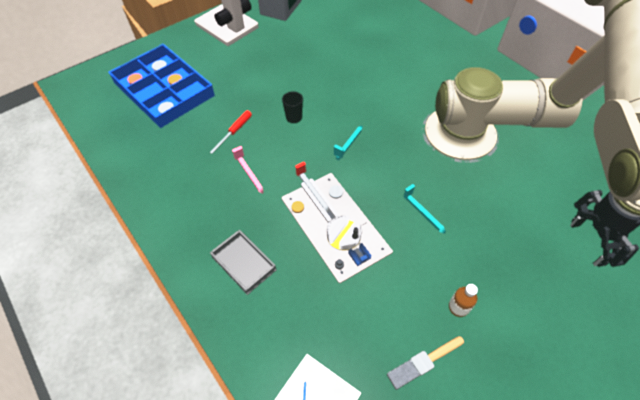

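The top view shows the stage around (312,206), the disc and yellow slot at (297,204), the red tab at (379,209) and the keeper at (268,200). The scene view shows the peg near (355,233). I'll measure these from the top view.

```bash
cat > h.py <<'E'
import numpy as np,cv2
from rig import observe,get_image,camera_info,env
def ray(c,uv,z):
    W=np.array(c["world_to_cam"]);R=W[:3,:3];t=W[:3,3];o=-R.T@t
    uv=np.atleast_2d(np.array(uv,float))
    d=np.c_[(uv[:,0]-c["cx"])/c["fx"],(uv[:,1]-c["cy"])/c["fy"],np.ones(len(uv))]@R
    return o+d*((z-o[2])/d[:,2])[:,None]
def proj(c,P):
    W=np.array(c["world_to_cam"]);p=np.atleast_2d(P)@W[:3,:3].T+W[:3,3]
    return p[:,:2]/p[:,2:]*[c["fx"],c["fy"]]+[c["cx"],c["cy"]]
def big(m):
    n,l,s,ce=cv2.connectedComponentsWithStats(m.astype(np.uint8))
    return l==1+np.argmax(s[1:,4])
def hsv(im):
    return [a.astype(int) for a in cv2.split(cv2.cvtColor(im,cv2.COLOR_BGR2HSV))]
E
python3 - <<'E'
from h import *
im=cv2.imread("pics/top0.png");c=camera_info("top")
h,s,v=hsv(im)
roi=np.zeros(h.shape,bool);roi[165:245,250:390]=1
pl=big(roi&(s<60)&(v>120))
pl=cv2.morphologyEx(pl.astype(np.uint8),cv2.MORPH_CLOSE,np.ones((5,5)))
pl=cv2.morphologyEx(pl,cv2.MORPH_OPEN,np.ones((15,15)))
cn=max(cv2.findContours(pl,0,2)[0],key=cv2.contourArea)
P=ray(c,cn[:,0],.018)[:,:2]
r=cv2.minAreaRect((P*1000).astype(np.float32));print("plate",r)
ye=big(roi&(h>22)&(h<36)&(s>120)&(v>120));y,x=np.nonzero(ye)
P=ray(c,np.c_[x,y],.024)[:,:2];print("yellow",cv2.minAreaRect((P*1000).astype(np.float32)),P.mean(0))
re=big(roi&((h<8)|(h>172))&(s>150));y,x=np.nonzero(re);print("red",x.min(),x.max(),y.min(),y.max(),ray(c,[x.mean(),y.mean()],.07))
cv2.imwrite("pics/c.png",cv2.resize(im[160:250,245:395],None,fx=5,fy=5,interpolation=2))
E
```

```text
plate ((537.1282958984375, 24.0860595703125), (315.1501159667969, 174.14894104003906), 83.53109741210938)
yellow ((542.4132080078125, 69.50144958496094), (91.8442611694336, 19.1276798248291), 17.592222213745117) [0.54218427 0.06956391]
red 376 380 204 214 [[ 0.51648278 -0.15977157  0.07      ]]
```

View pics/c.png

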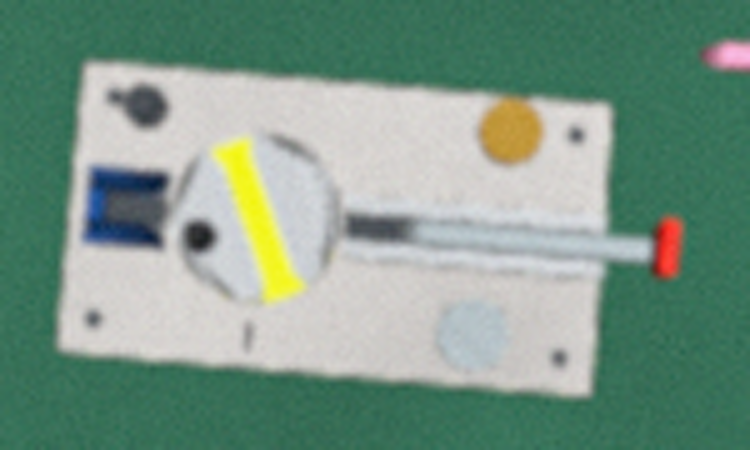

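Plate fit: stage origin ≈ (0.542, 0.069), +x at world 83.5°. The disc is about 66° clockwise (1.15 rad), with the peg at crop (199,236), left of and below the disc centre. I'll push it along one straight line with the shut fingers, from the keeper side. First I move in high.

Request:
{"method": "drive_tool", "body": {"offset": [[0,0,0],[0,0,0],[0,0,0],[-1,-0.17,0],[-1,-0.17,0],[-1,-0.17,0],[-1,-0.17,0],[-1,-0.17,0],[-1,-0.17,0],[-1,-0.17,0]], "turn": [[0,0,0.71],[0,0,0.71],[0,0,0.71],[0,0,0],[0,0,0],[0,0,0],[0,0,0],[0,0,0],[0,0,0],[0,0,0]], "hand": [0,0,0,0,0,0,0,0,0,0], "newtons": 40}}

```text
time_s: 1.35
position: [0.4338, 0.2751, 0.2311]
tool_rot: [[-0.771, 0.636, -0.001], [0.636, 0.771, -0.0], [0.0, -0.0, -1.0]]
ft_force: [0.3, 0.9, -0.0]
grip_width: 0.0002
gripper_force: 0.0
```

Request:
{"method": "drive_tool", "body": {"offset": [[-1,-0.17,0],[-1,-0.17,0],[-1,-0.17,0],[-1,-0.17,0],[-0.62,-0.13,0],[0,0,0],[0,0,0],[0,0,0],[0,0,0],[0,0,0]], "turn": [[0,0,0],[0,0,0],[0,0,0],[0,0,0],[0,0,0],[0,0,0],[0,0,0],[0,0,0],[0,0,0],[0,0,0]], "hand": [0,0,0,0,0,0,0,0,0,0]}}

```text
time_s: 2.6
position: [0.5549, 0.134, 0.2314]
tool_rot: [[-0.772, 0.636, 0.0], [0.636, 0.772, -0.0], [-0.0, 0.0, -1.0]]
ft_force: [0.7, -0.8, 0.3]
grip_width: -0.0002
gripper_force: 0.0
```

```bash
python3 - <<'E'
from h import *
s=observe();c=camera_info("wrist");im=get_image("wrist");cv2.imwrite("pics/w1.png",im)
print(s["position"],s["tool_rot"].round(3).tolist(),s["grip_width"],s["time_s"])
h,sa,v=hsv(im)
m=(h>22)&(h<36)&(sa>120)&(v>120);print(m.sum())
print("disc ctr px",proj(c,[[.5422,.069,.044],[.576,.099,.084]]).round())
if m.sum()>50:
    y,x=np.nonzero(big(m));P=ray(c,np.c_[x,y],.024)[:,:2];print(cv2.minAreaRect((P*1000).astype(np.float32)))
E
```

```text
[0.5548889  0.13399783 0.23141174] [[-0.772, 0.636, 0.0], [0.636, 0.772, -0.0], [-0.0, 0.0, -1.0]] -0.0002211625921519723 2.6
912
disc ctr px [[260. 208.]
 [303. 228.]]
((544.9282836914062, 64.14354705810547), (94.21724700927734, 17.913698196411133), 18.284780502319336)
```

View pics/w1.png

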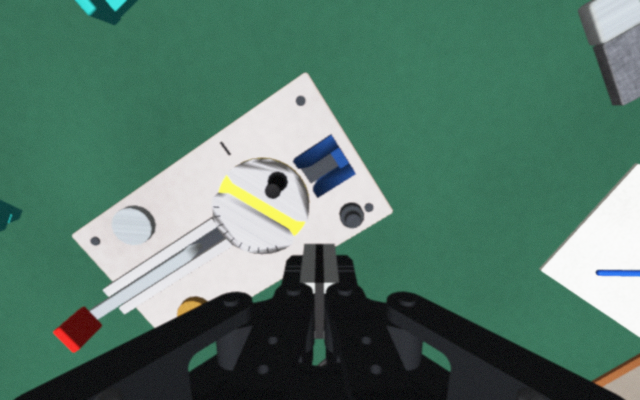

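The wrist view shows the peg at (277,181), the slot running (222,185)–(298,230), the keeper at (325,165) and the anvil at (350,213). This agrees with the top estimate to a few mm. Next I descend and start the push along tool −y.

Request:
{"method": "drive_tool", "body": {"offset": [[0,0,0.8],[0,0,0.8],[0,0,0.8],[0,0,0.8],[0,0,0.6],[0,0,0.5],[0,0,0],[0,0,0],[0,0,0],[0,0,0]], "turn": [[0,0,0],[0,0,0],[0,0,0],[0,0,0],[0,0,0],[0,0,0],[0,0,0],[0,0,0],[0,0,0],[0,0,0]], "hand": [0,0,0,0,0,0,0,0,0,0]}}

```text
time_s: 3.9
position: [0.5554, 0.1337, 0.0599]
tool_rot: [[-0.771, 0.636, 0.001], [0.636, 0.771, 0.0], [-0.001, 0.001, -1.0]]
ft_force: [0.1, -0.1, -0.1]
grip_width: -0.0001
gripper_force: 0.0
```

Request:
{"method": "drive_tool", "body": {"offset": [[0,-0.15,0],[0,-0.15,0],[0,-0.15,0],[0,-0.15,0],[0,-0.15,0],[0,-0.15,0],[0,-0.15,0],[0,0,0],[0,0,0],[0,0,0]], "turn": [[0,0,0],[0,0,0],[0,0,0],[0,0,0],[0,0,0],[0,0,0],[0,0,0],[0,0,0],[0,0,0],[0,0,0]], "hand": [0,0,0,0,0,0,0,0,0,0]}}

```text
time_s: 5.15
position: [0.5285, 0.1012, 0.0593]
tool_rot: [[-0.771, 0.636, 0.0], [0.636, 0.771, -0.0], [-0.0, -0.0, -1.0]]
ft_force: [-0.5, 0.3, -0.1]
grip_width: 0.0002
gripper_force: 0.0
```

```bash
python3 - <<'E'
from h import *
s=observe();c=camera_info("wrist");im=get_image("wrist");cv2.imwrite("pics/w2.png",im)
print(s["position"],s["ft_force"].round(1),s["time_s"])
h,sa,v=hsv(im)
m=(h>22)&(h<36)&(sa>120)&(v>120);y,x=np.nonzero(big(m));P=ray(c,np.c_[x,y],.024)[:,:2];print(cv2.minAreaRect((P*1000).astype(np.float32)))
E
```

```text
[0.52849785 0.10115075 0.05931354] [-0.5  0.3 -0.1] 5.15
((572.7365112304688, 103.22559356689453), (10.568511009216309, 13.41910457611084), 82.6281967163086)
```

View pics/w2.png

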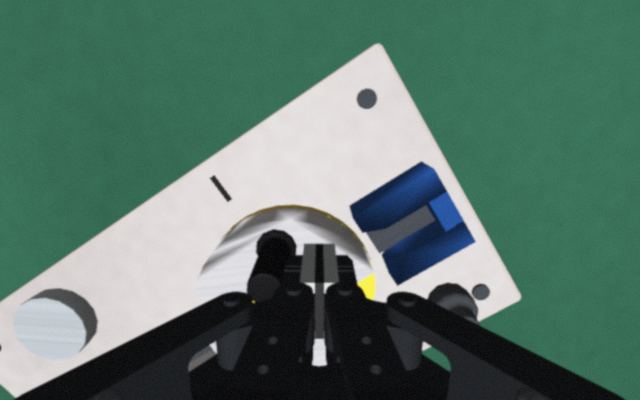

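The peg at (275,245) is against the left finger. The slot's rim end at (367,288) puts the disc about 35° off still. I'll push about 17.5 mm further, then retreat and look from above.

Request:
{"method": "drive_tool", "body": {"offset": [[0,-0.11,0],[0,-0.11,0],[0,-0.11,0],[0,-0.11,0],[0,0,0],[0,0.2,0],[0,0.5,0],[0,0,-1],[0,0,-1],[0,0,0]], "turn": [[0,0,0],[0,0,0],[0,0,0],[0,0,0],[0,0,0],[0,0,0],[0,0,0],[0,0,0],[0,0,0],[0,0,0]], "hand": [0,0,0,0,0,0,0,0,0,0]}}

```text
time_s: 6.45
position: [0.5359, 0.1095, 0.1419]
tool_rot: [[-0.772, 0.636, 0.005], [0.636, 0.772, -0.0], [-0.004, 0.003, -1.0]]
ft_force: [0.4, -0.2, 0.1]
grip_width: -0.0002
gripper_force: 0.0
```

Request:
{"method": "drive_tool", "body": {"offset": [[0,0.8,-0.5],[0,0.8,-0.5],[0,0.8,-0.5],[0,0,0],[0,0,0],[0,0,0],[0,0,0],[0,0,0],[0,0,0],[0,0,0]], "turn": [[0,0,0],[0,0,0],[0,0,0],[0,0,0],[0,0,0],[0,0,0],[0,0,0],[0,0,0],[0,0,0],[0,0,0]], "hand": [0,0,0,0,0,0,0,0,0,0]}}

```text
time_s: 7.7
position: [0.5961, 0.1833, 0.1993]
tool_rot: [[-0.771, 0.636, 0.0], [0.636, 0.771, -0.0], [-0.0, -0.0, -1.0]]
ft_force: [0.3, -0.0, -0.0]
grip_width: 0.0001
gripper_force: 0.0
```

```bash
python3 - <<'E'
from h import *
s=observe();print(s["position"],s["time_s"])
out=[]
for n in("wrist","top"):
    c=camera_info(n);im=get_image(n);cv2.imwrite(f"pics/{n}3.png",im)
    h,sa,v=hsv(im)
    m=(h>22)&(h<36)&(sa>120)&(v>120)
    if n=="top": m[:165]=0;m[245:]=0;m[:,:250]=0;m[:,390:]=0
    y,x=np.nonzero(big(m));P=ray(c,np.c_[x,y],.024)[:,:2];print(n,len(x),cv2.minAreaRect((P*1000).astype(np.float32)))
    m=((h<8)|(h>172))&(sa>150)
    if n=="top": m[:165]=0;m[245:]=0;m[:,:250]=0;m[:,390:]=0
    y,x=np.nonzero(big(m));print("red",len(x),ray(c,[x.mean(),y.mean()],.07))
im2=cv2.imread("pics/wrist3.png");t=cv2.resize(cv2.imread("pics/top3.png")[160:250,245:395],(480,288),interpolation=2)
cv2.imwrite("pics/m3.png",np.vstack([cv2.resize(im2,(480,300)),t]))
E
```

```text
[0.5960776  0.18325674 0.19934257] 7.7
wrist 1820 ((541.0895385742188, 68.04348754882812), (97.84793853759766, 26.440248489379883), 86.93489074707031)
red 357 [[ 0.52470006 -0.13025567  0.07      ]]
top 174 ((544.0525512695312, 70.01049041748047), (92.47968292236328, 17.390636444091797), 88.34356689453125)
red 50 [[ 0.51670289 -0.15967391  0.07      ]]
```

View pics/m3.png

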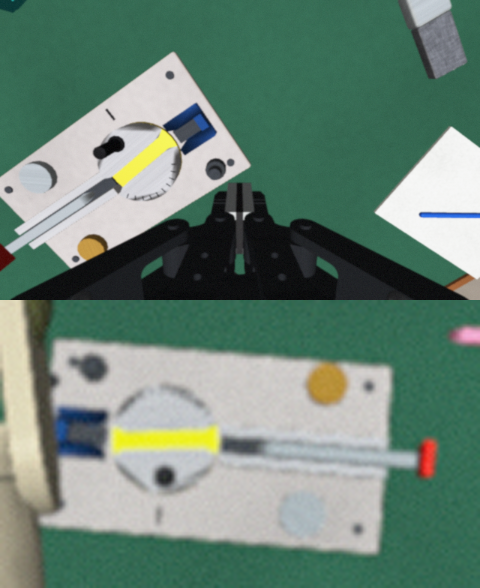

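The slot now runs (117,182)–(172,135) in the wrist view, slightly past the bar's line: the disc overshot by a few degrees. I'll quantify it.

```bash
python3 - <<'E'
from h import *
for n in("wrist","top"):
    c=camera_info(n);im=cv2.imread(f"pics/{n}3.png");h,sa,v=hsv(im)
    m=(h>22)&(h<36)&(sa>120)&(v>120)
    if n=="top": m[:165]=0;m[245:]=0;m[:,:250]=0;m[:,390:]=0
    def w(y,x,z): return ray(c,np.c_[x,y],z)[:,:2]*1000
    y,x=np.nonzero(big(m));P=w(y,x,.024)
    l=cv2.fitLine(P.astype(np.float32),cv2.DIST_L2,0,.01,.01).ravel()
    print(n,"slot",np.degrees(np.arctan2(l[1],l[0]))%180,P.mean(0))
    # plate near edge (robot side): boundary between white and green
    X=np.linspace(-110,150,140) # world y
    pl=((sa<70)&(v>110))
    pts=[]
    for Y in X:
        q=np.linspace(400,500,400);uv=proj(c,np.c_[q/1e3,np.full(400,Y/1e3),np.full(400,.018)]).round().astype(int)
        ok=(uv[:,0]>=0)&(uv[:,0]<640)&(uv[:,1]>=0)&(uv[:,1]<400)
        if not ok.all(): continue
        b=pl[uv[:,1],uv[:,0]]
        if b[-20:].all(): pts.append((q[np.argmax(b)],Y))
    pts=np.array(pts,np.float32);l=cv2.fitLine(pts,cv2.DIST_HUBER,0,.01,.01).ravel()
    d=l[:2]*np.sign(l[1]);nrm=np.array([d[1],-d[0]])
    print(len(pts),"edge",np.degrees(np.arctan2(d[1],d[0])),"edge->slotctr dist (85 if true)",(P.mean(0)-l[2:])@nrm)
    bl=(h<125)&(h>100)&(sa>150)
    m=(sa>150)&((h<8)|(h>172))
    # peg top: dark blob near predicted
    uv=proj(c,[.507,.07,.084])[0].round().astype(int)
    d=np.zeros_like(m);d[max(0,uv[1]-25):uv[1]+25,max(0,uv[0]-35):uv[0]+35]=1
    b=big(d&(v<60));y,x=np.nonzero(b);print("dark",uv,len(x),x.min(),x.max(),y.min(),y.max())
E
```

```text
wrist slot 89.76435 [543.46705804  71.00959644]
78 edge 83.537704 edge->slotctr dist (85 if true) 84.95496063929161
dark [132 200] 669 125 164 182 211
top slot 88.45475 [543.88958816  69.71348328]
140 edge 83.42987 edge->slotctr dist (85 if true) 88.73063714317801
dark [295 215] 12 295 298 213 216
```

The disc overshot by about 5.5°, with its centre at (0.543, 0.0695). I'll square the tool with the stage and nudge the peg back from the other side (tool +y).

Request:
{"method": "drive_tool", "body": {"offset": [[0,0,0],[0,0,0],[0,0,0],[0,0,0],[0,0,0],[0,0,0],[0.46,-1,0],[0.46,-1,0],[0.46,-1,0],[0.46,-1,0]], "turn": [[0,0,-0.92],[0,0,-0.92],[0,0,-0.92],[0,0,-0.92],[0,0,-0.92],[0,0,-0.9],[0,0,0],[0,0,0],[0,0,0],[0,0,0]], "hand": [0,0,0,0,0,0,0,0,0,0]}}

```text
time_s: 9.05
position: [0.504, 0.0317, 0.1994]
tool_rot: [[-0.994, 0.113, 0.0], [0.113, 0.994, -0.0], [-0.0, -0.0, -1.0]]
ft_force: [0.1, -0.9, 0.3]
grip_width: 0.0
gripper_force: 0.0
```

Request:
{"method": "drive_tool", "body": {"offset": [[0,-0.11,0],[0,0,0.7],[0,0,0.7],[0,0,0.7],[0,0,0.7],[0,0,0.7],[0,0,0],[0,0,0],[0,0,0],[0,0,0]], "turn": [[0,0,0],[0,0,0],[0,0,0],[0,0,0],[0,0,0],[0,0,0],[0,0,0],[0,0,0],[0,0,0],[0,0,0]], "hand": [0,0,0,0,0,0,0,0,0,0]}}

```text
time_s: 10.3
position: [0.5046, 0.0283, 0.0601]
tool_rot: [[-0.994, 0.114, 0.001], [0.114, 0.994, -0.0], [-0.001, -0.0, -1.0]]
ft_force: [0.4, 0.4, -0.0]
grip_width: 0.0001
gripper_force: 0.0
```

Request:
{"method": "drive_tool", "body": {"offset": [[0,0.2,0],[0,0.15,0],[0,0.07,0],[0,0.07,0],[0,0.07,0],[0,0.04,0],[0,0.03,0],[0,0,0],[0,0,0],[0,-0.1,0]], "turn": [[0,0,0],[0,0,0],[0,0,0],[0,0,0],[0,0,0],[0,0,0],[0,0,0],[0,0,0],[0,0,0],[0,0,0]], "hand": [0,0,0,0,0,0,0,0,0,0]}}

```text
time_s: 11.55
position: [0.5072, 0.0496, 0.0595]
tool_rot: [[-0.994, 0.114, 0.001], [0.114, 0.994, 0.0], [-0.001, 0.001, -1.0]]
ft_force: [0.6, -0.2, 0.2]
grip_width: 0.0002
gripper_force: 0.0
```

Request:
{"method": "drive_tool", "body": {"offset": [[0,-0.4,0],[0,0,-0.7],[0,0,-0.7],[0,-1,-0.7],[0,-1,-0.7],[0,-1,-0.7],[0,-1,-0.5],[0,0,0],[0,0,0],[0,0,0]], "turn": [[0,0,0],[0,0,0],[0,0,0],[0,0,0],[0,0,0],[0,0,0],[0,0,0],[0,0,0],[0,0,0],[0,0,0]], "hand": [0,0,0,0,0,0,0,0,0,0]}}

```text
time_s: 12.8
position: [0.4865, -0.1246, 0.2187]
tool_rot: [[-0.994, 0.113, -0.001], [0.113, 0.994, 0.001], [0.001, 0.001, -1.0]]
ft_force: [0.7, -0.2, -0.9]
grip_width: 0.0
gripper_force: 0.0
```

```bash
cat > slot.py <<'E'
from h import *
import sys
s=observe();print(s["position"],s["time_s"])
for n in("wrist","top"):
    c=camera_info(n);im=get_image(n);cv2.imwrite(f"pics/{n}{sys.argv[1]}.png",im)
    h,sa,v=hsv(im);m=(h>22)&(h<36)&(sa>120)&(v>120)
    if n=="top": m[:165]=0;m[245:]=0;m[:,:250]=0;m[:,390:]=0
    if m.sum()<30: print(n,"none");continue
    y,x=np.nonzero(big(m));P=ray(c,np.c_[x,y],.024)[:,:2]*1000
    l=cv2.fitLine(P.astype(np.float32),cv2.DIST_L2,0,.01,.01).ravel()
    print(n,len(x),"slot",np.degrees(np.arctan2(l[1],l[0]))%180,P.mean(0),cv2.minAreaRect(P.astype(np.float32)))
    m=((h<8)|(h>172))&(sa>150)
    if n=="top": m[:165]=0;m[245:]=0;m[:,:250]=0;m[:,390:]=0
    if m.sum()>10: y,x=np.nonzero(big(m));print("red",len(x),ray(c,[x.mean(),y.mean()],.07))
E
python3 slot.py 4
```

```text
[ 0.48649777 -0.12461403  0.21867921] 12.8
wrist 1222 slot 78.21042 [545.14740457  64.24266697] ((548.0518798828125, 66.15396881103516), (97.06705474853516, 33.35332489013672), 69.43363952636719)
red 1742 [[ 0.53168698 -0.40601696  0.07      ]]
top 172 slot 80.522156 [543.55939937  69.39002359] ((543.9640502929688, 69.4273452758789), (93.56373596191406, 17.999006271362305), 80.73223114013672)
```

```bash
python3 - <<'E'
import cv2,numpy as np
a=cv2.imread("pics/wrist4.png");t=cv2.resize(cv2.imread("pics/top4.png")[160:250,245:395],(640,384),interpolation=2)
cv2.imwrite("pics/m4.png",cv2.resize(np.vstack([a,t]),None,fx=.75,fy=.75,interpolation=3))
E
```

```text
(no output)
```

View pics/m4.png

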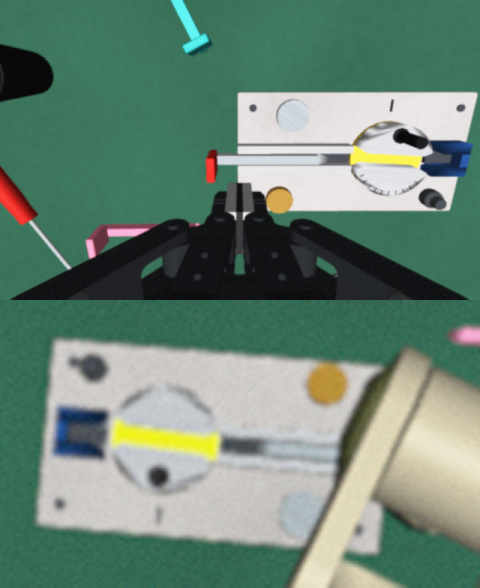

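The guide is level in the wrist view. The slot runs (350,157)–(422,161), so it is about 3° short of the line. One gentle nudge from the keeper side should fix it.

Request:
{"method": "drive_tool", "body": {"offset": [[0,1,0],[0,1,0],[0,1,0],[0,1,0],[0,1,0],[0,1,0],[0,0.11,0],[0,0,0.8],[0,0,0.8],[0,0,0.8]], "turn": [[0,0,0],[0,0,0],[0,0,0],[0,0,0],[0,0,0],[0,0,0],[0,0,0],[0,0,0],[0,0,0],[0,0,0]], "hand": [0,0,0,0,0,0,0,0,0,0]}}

```text
time_s: 14.15
position: [0.5143, 0.1169, 0.1223]
tool_rot: [[-0.994, 0.114, 0.0], [0.114, 0.994, -0.0], [-0.0, -0.0, -1.0]]
ft_force: [0.0, -0.4, -0.6]
grip_width: 0.0003
gripper_force: 0.0
```

Request:
{"method": "drive_tool", "body": {"offset": [[0,0,0.8],[0,0,0.76],[0,0,0],[0,-0.2,0],[0,-0.1,0],[0,-0.05,0],[0,-0.05,0],[0,0,0],[0,0,0],[0,0,0]], "turn": [[0,0,0],[0,0,0],[0,0,0],[0,0,0],[0,0,0],[0,0,0],[0,0,0],[0,0,0],[0,0,0],[0,0,0]], "hand": [0,0,0,0,0,0,0,0,0,0]}}

```text
time_s: 15.4
position: [0.5127, 0.1015, 0.0609]
tool_rot: [[-0.994, 0.114, -0.0], [0.114, 0.994, 0.0], [0.0, 0.0, -1.0]]
ft_force: [0.1, 0.5, -0.9]
grip_width: 0.0
gripper_force: 0.0
```

Request:
{"method": "drive_tool", "body": {"offset": [[0,-0.05,0],[0,-0.05,0],[0,-0.04,0],[0,-0.04,0],[0,-0.03,0],[0,0,0],[0,0,0],[0,0.2,0],[0,0.4,0],[0,0,-0.8]], "turn": [[0,0,0],[0,0,0],[0,0,0],[0,0,0],[0,0,0],[0,0,0],[0,0,0],[0,0,0],[0,0,0],[0,0,0]], "hand": [0,0,0,0,0,0,0,0,0,0]}}

```text
time_s: 16.65
position: [0.5134, 0.1185, 0.0917]
tool_rot: [[-0.994, 0.112, -0.004], [0.112, 0.994, 0.0], [0.004, -0.0, -1.0]]
ft_force: [-0.4, 0.0, -0.4]
grip_width: -0.0
gripper_force: 0.0
```

Request:
{"method": "drive_tool", "body": {"offset": [[0,0,-0.9],[-0.5,0.8,-0.9],[-0.5,0.8,-0.9],[-0.5,0.5,-0.3],[-0.5,0,0],[0,0,0],[0,0,0],[0,0,0],[0,0,0],[0,0,0]], "turn": [[0,0,0],[0,0,0],[0,0,0],[0,0,0],[0,0,0],[0,0,0],[0,0,0],[0,0,0],[0,0,0],[0,0,0]], "hand": [0,0,0,0,0,0,0,0,0,0]}}

```text
time_s: 17.9
position: [0.6033, 0.1913, 0.2131]
tool_rot: [[-0.994, 0.114, 0.0], [0.114, 0.994, -0.0], [-0.0, -0.0, -1.0]]
ft_force: [-0.3, 0.1, -0.7]
grip_width: 0.0003
gripper_force: 0.0
```

```bash
python3 slot.py 5
```

```text
[0.60329311 0.1912864  0.2130519 ] 17.9
wrist 1856 slot 81.731125 [544.45867787  69.48726428] ((542.119140625, 68.01400756835938), (97.18133544921875, 25.777599334716797), 79.51607513427734)
top 170 slot 81.19779 [543.53095399  69.1958378 ] ((543.9638671875, 69.42655944824219), (93.56414794921875, 17.983016967773438), 80.7213363647461)
red 50 [[ 0.51670289 -0.15967391  0.07      ]]
```

Both views now put the slot within about 2° of the guide's line, well inside its clearance. Next I move behind the red tab.

Request:
{"method": "drive_tool", "body": {"offset": [[0.12,-1,0],[0.12,-1,0],[0.12,-1,0],[0.12,-1,0],[0.12,-1,0],[0.12,-1,0],[0.12,-1,0],[0.12,-1,0],[0.1,-1,0],[0.1,-0.95,0]], "turn": [[0,0,0],[0,0,0],[0,0,0],[0,0,0],[0,0,0],[0,0,0],[0,0,0],[0,0,0],[0,0,0],[0,0,0]], "hand": [0,0,0,0,0,0,0,0,0,0]}}

```text
time_s: 19.25
position: [0.5117, -0.2002, 0.213]
tool_rot: [[-0.993, 0.114, 0.0], [0.114, 0.993, -0.0], [-0.0, -0.0, -1.0]]
ft_force: [0.5, -0.5, -0.2]
grip_width: 0.0002
gripper_force: 0.0
```

Request:
{"method": "drive_tool", "body": {"offset": [[0,0,0.8],[0,0,0.8],[0,0,0.8],[0,0,0.8],[0,0,0.6],[0,0,0.33],[0,0,0],[0,0,0],[0,0,0],[0,0,0]], "turn": [[0,0,0],[0,0,0],[0,0,0],[0,0,0],[0,0,0],[0,0,0],[0,0,0],[0,0,0],[0,0,0],[0,0,0]], "hand": [0,0,0,0,0,0,0,0,0,0]}}

```text
time_s: 20.5
position: [0.5123, -0.1989, 0.0483]
tool_rot: [[-0.994, 0.114, 0.001], [0.114, 0.994, -0.001], [-0.001, -0.0, -1.0]]
ft_force: [0.4, 0.1, 1.2]
grip_width: -0.0003
gripper_force: 0.0
```

Request:
{"method": "drive_tool", "body": {"offset": [[0,0.2,0],[0,0.2,0],[0,0.15,0],[0,0.15,0],[0,0.15,0],[0,0.15,0],[0,0.15,0],[0,0.15,0],[0,0.15,0],[0,0.15,0]], "turn": [[0,0,0],[0,0,0],[0,0,0],[0,0,0],[0,0,0],[0,0,0],[0,0,0],[0,0,0],[0,0,0],[0,0,0]], "hand": [0,0,0,0,0,0,0,0,0,0]}}

```text
time_s: 21.75
position: [0.5194, -0.1349, 0.0477]
tool_rot: [[-0.994, 0.114, 0.0], [0.114, 0.994, -0.0], [-0.0, -0.0, -1.0]]
ft_force: [-0.8, -2.7, -0.0]
grip_width: 0.0001
gripper_force: 1.0
```

Request:
{"method": "drive_tool", "body": {"offset": [[0,0.15,0],[0,0.15,0],[0,0.15,0],[0,0.15,0],[0,0.15,0],[0,0.15,0],[0,0.15,0],[0,0.15,0],[0,0.1,0],[0,0.1,0]], "turn": [[0,0,0],[0,0,0],[0,0,0],[0,0,0],[0,0,0],[0,0,0],[0,0,0],[0,0,0],[0,0,0],[0,0,0]], "hand": [0,0,0,0,0,0,0,0,0,0]}}

```text
time_s: 23.0
position: [0.5258, -0.0794, 0.0477]
tool_rot: [[-0.994, 0.114, -0.0], [0.114, 0.994, -0.0], [0.0, -0.0, -1.0]]
ft_force: [-1.0, -3.4, 0.6]
grip_width: 0.0001
gripper_force: 1.2
```

```bash
python3 - <<'E'
from h import *
s=observe();p=s["position"];print(p,s["ft_force"].round(1),s["time_s"],"stage x",(p[:2]-[.543,.0695])@[.113,.994])
cv2.imwrite("pics/w6.png",get_image("wrist"))
E
```

```text
[ 0.52578996 -0.07938862  0.04773788] [-1.  -3.4  0.6] 23.0 stage x -0.1499400212948667
```

View pics/w6.png

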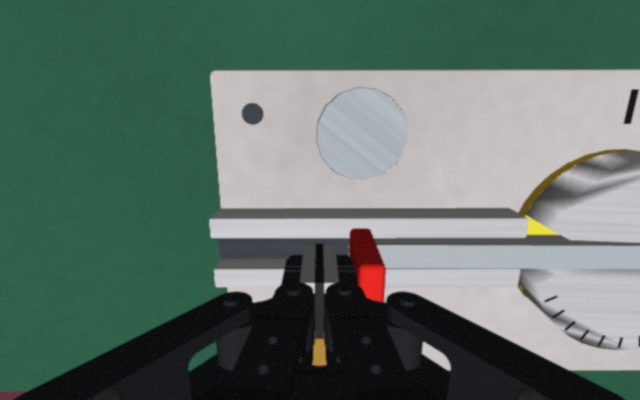

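The bar is in the slot (540–640, 250) and the red tab (367,265) is against the finger, with about 3 N of push. I'll carry on, then go slowly to the stop.

Request:
{"method": "drive_tool", "body": {"offset": [[0,0.15,0],[0,0.15,0],[0,0.15,0],[0,0.15,0],[0,0.15,0],[0,0.15,0],[0,0.15,0],[0,0.15,0],[0,0.15,0],[0,0.1,0]], "turn": [[0,0,0],[0,0,0],[0,0,0],[0,0,0],[0,0,0],[0,0,0],[0,0,0],[0,0,0],[0,0,0],[0,0,0]], "hand": [0,0,0,0,0,0,0,0,0,0]}}

```text
time_s: 24.3
position: [0.5324, -0.0216, 0.0477]
tool_rot: [[-0.994, 0.113, -0.0], [0.113, 0.994, 0.0], [0.0, -0.0, -1.0]]
ft_force: [-1.1, -3.2, 1.0]
grip_width: 0.0
gripper_force: 1.2
```

Request:
{"method": "drive_tool", "body": {"offset": [[0,0.03,0],[0,0.03,0],[0,0.03,0],[0,0.03,0],[0,0.03,0],[0,0.03,0],[0,0.02,0],[0,0.02,0],[0,0,0],[0,0,0]], "turn": [[0,0,0],[0,0,0],[0,0,0],[0,0,0],[0,0,0],[0,0,0],[0,0,0],[0,0,0],[0,0,0],[0,0,0]], "hand": [0,0,0,0,0,0,0,0,0,0]}}

```text
time_s: 25.55
position: [0.5333, -0.0131, 0.0477]
tool_rot: [[-0.994, 0.114, -0.0], [0.114, 0.994, 0.0], [0.0, 0.0, -1.0]]
ft_force: [-0.7, -1.4, 0.1]
grip_width: -0.0002
gripper_force: 0.6
```

Request:
{"method": "drive_tool", "body": {"offset": [[0,0.01,0],[0,0.01,0],[0,0.01,0],[0,0.01,0],[0,0.01,0],[0,0,0],[0,0,0],[0,0,0],[0,0,0],[0,0,0]], "turn": [[0,0,0],[0,0,0],[0,0,0],[0,0,0],[0,0,0],[0,0,0],[0,0,0],[0,0,0],[0,0,0],[0,0,0]], "hand": [0,0,0,0,0,0,0,0,0,0]}}

```text
time_s: 26.8
position: [0.5337, -0.0122, 0.0478]
tool_rot: [[-0.994, 0.114, 0.0], [0.114, 0.994, -0.002], [-0.0, -0.002, -1.0]]
ft_force: [-1.7, -8.8, 1.6]
grip_width: 0.0001
gripper_force: 4.3
```

Request:
{"method": "drive_tool", "body": {"offset": [[0,0.01,0],[0,0.01,0],[0,0.01,0],[0,0.01,0],[0,0,0],[0,0,0],[0,0,0],[0,0,0],[0,0,0],[0,0,0]], "turn": [[0,0,0],[0,0,0],[0,0,0],[0,0,0],[0,0,0],[0,0,0],[0,0,0],[0,0,0],[0,0,0],[0,0,0]], "hand": [0,0,0,0,0,0,0,0,0,0]}}

```text
time_s: 28.05
position: [0.5343, -0.012, 0.0482]
tool_rot: [[-0.994, 0.114, 0.001], [0.114, 0.994, -0.004], [-0.002, -0.004, -1.0]]
ft_force: [-1.7, -15.6, 3.0]
grip_width: -0.0003
gripper_force: 8.2
```

The push force has risen to 15.6 N with no further travel, and the finger is at stage x −82, where the bar should be home. Backing off, then checking.

Request:
{"method": "drive_tool", "body": {"offset": [[0,-0.1,0],[0,-0.4,0],[0,-0.8,0],[0,-0.5,-0.7],[0,-0.5,-0.9],[0,-0.5,-0.9],[0,-0.5,-0.9],[0,-0.3,-0.6],[0,0,0],[0,0,0]], "turn": [[0,0,0],[0,0,0],[0,0,0],[0,0,0],[0,0,0],[0,0,0],[0,0,0],[0,0,0],[0,0,0],[0,0,0]], "hand": [0,0,0,0,0,0,0,0,0,0]}}

```text
time_s: 29.3
position: [0.5169, -0.1523, 0.2065]
tool_rot: [[-0.994, 0.114, -0.002], [0.114, 0.994, 0.001], [0.002, 0.001, -1.0]]
ft_force: [-0.3, -0.0, 0.1]
grip_width: 0.0002
gripper_force: 0.0
```

```bash
python3 - <<'E'
from h import *
s=observe();print(s["position"],s["ft_force"].round(1),s["time_s"])
a=get_image("wrist");t=cv2.resize(get_image("top")[160:250,245:395],(640,384),interpolation=2)
cv2.imwrite("pics/m7.png",cv2.resize(np.vstack([a,t]),None,fx=.75,fy=.75,interpolation=3))
E
```

```text
[ 0.51687096 -0.15233933  0.20647869] [-0.3 -0.   0.1] 29.3
```

View pics/m7.png

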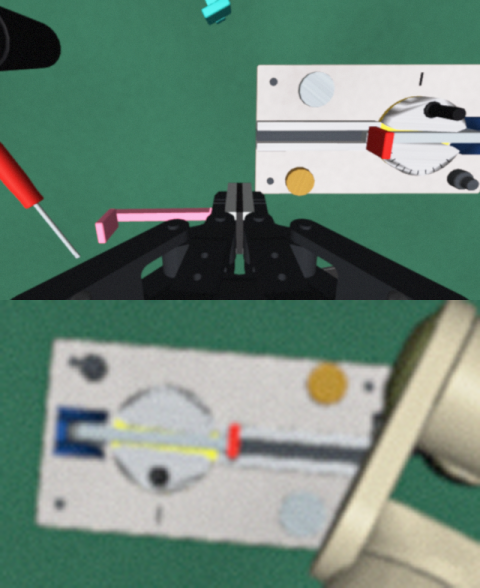

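The red tab sits at (233,441), just short of the disc, and the nose is deep in the blue keeper. Nothing else has moved. One numeric check, then I hand in.

```bash
python3 - <<'E'
from h import *
c=camera_info("top");im=get_image("top");h,s,v=hsv(im)
m=((h<8)|(h>172))&(s>150);m[:165]=0;m[245:]=0;m[:,:250]=0;m[:,390:]=0
y,x=np.nonzero(big(m));p=ray(c,[x.mean(),y.mean()],.07)[0];d=p[:2]-[.543,.0695]
sx=d@[.113,.994];print("tab centre stage x (home -62)",sx,"y",d@[-.994,.113])
if sx>-.0655: print(env.close_job())
E
```

```text
tab centre stage x (home -62) -0.06259013073925515 y 0.0004087615136663704
the job is handed in; nothing more can be done
None
```

The disc was turned to within about 2° of the bar's line (first overshot, then corrected with two nudges). The bar was pushed through the slot to the keeper stop: push force rose to 15.6 N with no further travel, and the tab measured at stage x −62.6 mm against −62 for fully home. The arm then backed off and I handed the job in at about 29 s.

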